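# Unscrew the left-hand clamp knob and take the empty reel off the ribbon stand

### The arm

A 7-joint arm with a two-finger parallel gripper is mounted at the origin on a cart in front of the work surface, level with it; the furniture and walls round the work are solid. World frame = base frame: x ahead of the robot, y to its left, z up, the work surface at z = 0. Lengths are in m, angles in rad, forces in N, time in s.
With the tool pointing down it reaches from about 0.425 to 0.825 m from the base axis. Payload 3.6 kg.
Tool frame: the origin (TCP) lies on the front face of the gripper's body, between the roots of the fingers; the fingertips stand 73 mm ahead of it and the grasp point (between the pads) lies 54 mm ahead of it; z points along the fingers, y is the direction in which the jaws open and shut (so a half turn about z gives the same grasp; the last joint's range is limited). The gripper opens to 85 mm and grips with 20 to 120 N. Pads are 22 mm wide; open, the fingers measure 114 mm over their backs; the gripper's body (76 mm by 85 mm) begins 54 mm behind the grasp point. The pads swing forward as they close: fully open they stand 13 mm farther back than shut.
Start: joints at [1.188, 0.615, -0.013, 1.423, 0.008, 1.103, -0.04], TCP at [0.226, -0.609, 0.304] pointing down, gripper open.
Joint ranges: [-3.12, 3.12], [-0.3, 2.06], [-1.34, 1.32], [0.26, 2.42], [-1.36, 4.5], [0.01, 1.98], [-2.84, 2.84]. Speed limits (rad/s): [2.79, 2.79, 3.14, 3.14, 3.14, 3.14, 3.14].

### API

Orientations are given as a rotation vector (axis times angle).
In Python, from bench import bot, imaging gives the robot as it stands. The module is installed in compiled form; this text tells all that it offers.
- The arm moves only by the tool servo_tool, never from a script. Its argument "rows" is a list of rows, each a list of 6 numbers: the shift along the tool's x, y, z in cm, then the turn, a rotation vector about the tool's x, y, z in rad. A call has exactly 5 rows; each row is the pose to reach, as a shift and turn from the pose commanded when the call began, along the tool's axes at that moment; what a row does not reach only later rows make up. A row lasts 1/12 s, in which the tool goes at most 41.7 mm and 7.16 degrees, less where a joint would pass 70% of its speed; a pose out of reach is approached as far as the arm can. A call with a gripper value outside its range is refused whole. "fingers" is the opening, from -1 (shut) to 1 (fully open), so that 0 is half open, set as the call begins (left out, the last holds). The fingers move at their own pace and stop on an object; the grip force is fixed at half the most. Time passes only in rows, so rows that repeat a pose let the fingers close, or fill a call up. It gives the time, the measured TCP pose, the force and the opening at its end, in the units of the state.
- bot.sense(): the state, without advancing time (a new reading comes with each control period).
- imaging.capture(name): name is "scene" or "top" or "wrist"; returns a dict with "pixels" (480x640x3 uint8, red, green, blue), "fx", "fy", "cx", "cy" (pixels), "view" (4x4, takes a point from world to camera coordinates). Camera axes: x right, y down, z forward; pixel columns grow to the right and rows downward; lengths in m; the calibration is good to about 2 mm. A picture is of the moment at which its call begins. There is no depth.
- bot.close_job(): hands the job in, once; it reports no verdict.
The state is a dict: "t": time; "q": joint angles; "joint_velocities": joint speeds; "joint_torque": joint torques, N m; "eef_pos": TCP position; "eef_rot": TCP orientation; "force": force on the tool from outside, world axes, zero at the start; "wrist_torque": the same for the moment, N m; "gripper_width": opening from 0.0 (shut) to 1.0 (fully open).
Only numpy, scipy, OpenCV 4.12 (cv2) and the standard library are available. Lean on these libraries where they do the work, as an engineer would, in place of code of your own. Each camera call takes 0.05 s, during which the arm holds its last target. There are 200 camera calls.

### The job

The ribbon on the stand has run out. Unscrew the black clamp knob, which has a left-hand thread and so comes loose clockwise, letting it climb freely without forcing its thread, and set it down upright, arrow up, in the wooden tray; then lift the empty reel off the spindle and stand it flat in the tray beside the knob. Do not drop either part or press hard on the reel, and leave the pink spool, purple tape, stamp and glue stick where they are.

Things in the scene. Friction and masses are not known exactly. Their poses are not given: they have to be found in the camera images.
- stand: Ribbon stand, fixed: dark foot plate 120 x 186 mm, 14 mm high, with an upright brass spindle, 20 mm across its left-hand thread, whose tip is 80 mm up. Origin on the spindle axis at table level, z up. A steel wire ribbon guide, 53 mm high, 43 mm wide, stands 102 mm from the axis on the +y side.
- knob: Black round knob, 44 mm wide, 30 mm high; white arrow on top shows the loosening turn (clockwise from above). Origin: centre of underside, z up. Starts about 57 mm up, tight on the reel (0.15 N m, sprung), later slack. Climbs some mm per hand turn; lets go after something over a third of a turn, found by feel; 1 mm play. Until then it cannot be pulled off. Its thread bears at most 25 N.
- reel: Empty brown card reel: flanges 60 mm wide, 3 mm thick, on a 38 mm core, 34 mm high in all, 24 mm bore over the spindle, 0.06 kg. Origin: centre of underside, z along the bore. Starts held down by the knob on the stand's sprung brake plate; rises up to 5 mm with the knob as it is loosened. Bears at most 25 N.
- tray: Low light-wood parts tray, fixed, 140 mm along its x and 220 mm along its y, 20 mm high, walls and floor 6 mm thick. Origin at the centre of its underside.
- pink_spool: Full spool of pink ribbon lying flat, 85 x 78 x 30 mm, behind the stand. Origin at the centre of its underside. To be left alone.
- purple_tape: Roll of purple tape lying flat, 52 mm in diameter, 12 mm high, in front of the stand. Origin at the centre of its underside. To be left alone.
- dark_stamp: Rubber stamp with dark handle, 40 x 40 x 74 mm, standing behind the tray. Origin at the centre of its underside. To be left alone.
- glue: White glue stick with orange cap, 27 mm in diameter, 96 mm high, standing behind the tray. Origin at the centre of its underside. To be left alone.
Not all that is in view belongs to the job. Leave any green or yellow look-alike of the reel alone.

How it is judged:
On the way, in this order (a step that is already met when the one before it is completed fails the run):
1. the knob is unscrewed and lifted clear of the spindle, the reel still on it (z of knob in the frame of stand above 0.081 m and z of reel in the frame of stand below 0.035 m and horizontal distance between reel and stand below 0.01 m), for 0.1 s.
2. the empty reel is off the spindle (horizontal distance between reel and stand above 0.07 m), for 0.1 s.
At the end, for the whole second after the job is handed in: Knob and reel both rest on the tray's floor, released and at rest: origins within 50 mm (tray x) and 90 mm (tray y) of the tray's centre, less than 10 mm above the table; the knob upright, arrow up, and the reel flat on a flange, each within 0.12 rad (x of knob in the frame of tray between -0.05 and 0.05 m and y of knob in the frame of tray between -0.09 and 0.09 m and z of each of knob, reel in the frame of tray below 0.01 m and linear speed of each of knob, reel below 0.02 m/s and x of reel in the frame of tray between -0.05 and 0.05 m and y of reel in the frame of tray between -0.09 and 0.09 m and angle between knob's own z axis and vertical below 0.12 rad and angle between the z axis of reel and the z axis of tray, either way round below 0.12 rad); the robot touches nothing.
It fails at once if the knob's thread is forced: more than 25 N between knob and spindle (pulled or pushed before it has let go, turned without letting it climb, or tightened) (contact force between knob and stand above 25 N).
It fails at once if the reel is pressed or jammed on the stand with more than 25 N (contact force between reel and stand above 25 N).
It fails at once if the knob or the reel is dropped (moves faster than 1 m/s) (linear speed of any of knob, reel above 1 m/s).
It fails at once if a bystander is moved by more than 20 mm (distance of any of pink_spool, purple_tape, dark_stamp, glue from where it was at the start of the episode above 0.02 m).
It also fails if it takes over 70 s, if anything falls off the work surface, if the arm or the gripper's body presses on something with over 40 N, if the wrist force passes 120 N, or if a joint passes its speed limit or range.

## Working session

There is one attempt and no reset: what is moved stays moved. The work goes in short steps, Python scripts to look and compute and a tool call to move; the robot and the scene stay as the last step left them, time stands still between calls to the robot, and variables do not carry over. Pictures are saved under pics/ and viewed, about 8 in all and at most 12, crops included, and the job is handed in when it is done.

Besides the shell and the picture viewer there is one more tool, called after "Request:" as a command line: name --pt "numbers of a row" for each row, then --argument value for the rest. servo_tool: Moves the arm, as the interface text tells. Its arguments: {"type":"object","properties":{"rows":{"type":"array","items":{"type":"array","items":{"type":"number"}}},"fingers":{"type":"number"}},"required":["rows"]}

```bash
mkdir -p pics
python3 - <<'E'
from bench import bot, imaging
import cv2,pickle
s=bot.sense(); print({k:s[k] for k in('t','eef_pos','eef_rot','force','gripper_width')})
for n in("scene","top"):
    d=imaging.capture(n); pickle.dump(d,open(n+'.pkl','wb'))
    cv2.imwrite(f'pics/{n}0.png',d['pixels'][:,:,::-1]); print(n,d['fx'],d['fy'],d['cx'],d['cy'],d['view'])
E
```

```text
{'t': 0.0, 'eef_pos': array([ 0.22620942, -0.60874445,  0.30272242]), 'eef_rot': array([-3.08948266e+00, -5.55582141e-01,  7.68361695e-04]), 'force': array([ 0.38582234, -0.32199778,  0.47592528]), 'gripper_width': 0.9962389280603902}
scene 520.9802586514664 520.9802586514664 319.3874553197265 230.90100728747342 [[-0.82003134 -0.57230005 -0.00461005  0.43953461]
 [-0.25193457  0.36819858 -0.89496301  0.16885753]
 [ 0.51388478 -0.73273628 -0.44611654  0.7911928 ]
 [ 0.          0.          0.          1.        ]]
top 603.0457595822255 603.0457595822255 325.0497819122798 234.53403884960596 [[-0.00851088 -0.99996264  0.00151089  0.02425497]
 [-0.99489112  0.0083157  -0.10061066  0.50660185]
 [ 0.10059434 -0.00235946 -0.99492473  1.43323806]
 [ 0.          0.          0.          1.        ]]
```

View pics/scene0.png

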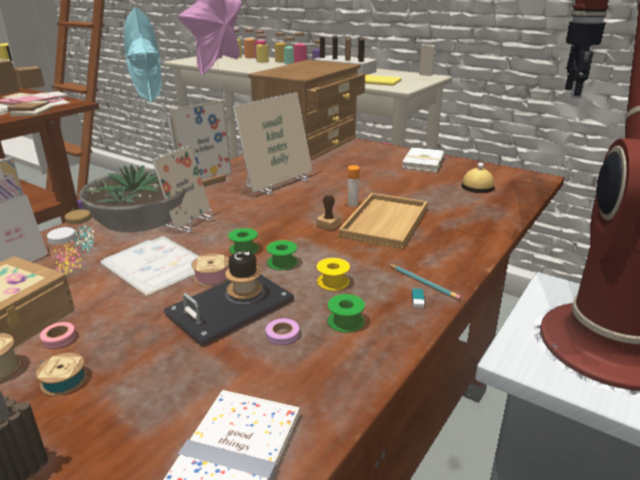

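View pics/top0.png

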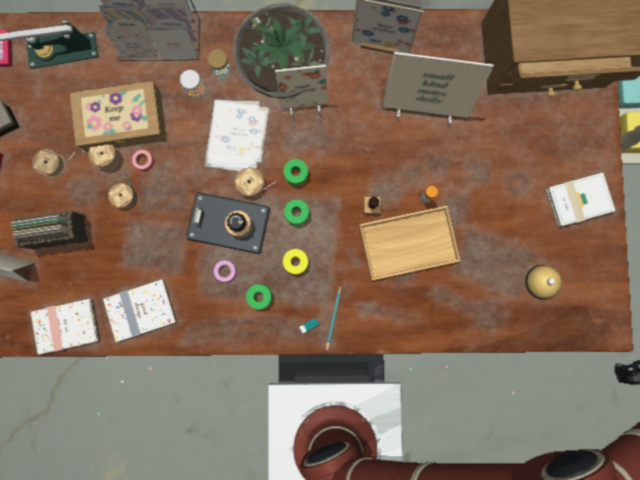

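The scene view shows the stand at about (235,300) and the black knob at (242,262). The top view shows the knob at (237,222), the tray at (410,243), the guide at (197,216), the stamp at (373,205), the glue at (431,193), the pink spool at (249,181) and the tape at (224,271). Possible mix-ups are the green reels at (296,212), (296,172) and (259,297) and the yellow reel at (295,262). My choice is the brown reel under the black knob at (237,222), which I'll check in a close crop.

```bash
cat > h.py <<'E'
import numpy as np, pickle
from scipy.spatial.transform import Rotation as R
def px2w(d,u,v,z):
    V=np.array(d['view']);r=V[:3,:3].T@np.array([(u-d['cx'])/d['fx'],(v-d['cy'])/d['fy'],1]);c=-V[:3,:3].T@V[:3,3]
    return c+r*(z-c[2])/r[2]
def w2px(d,p):
    q=np.array(d['view'])@np.r_[p,1]; return np.array([d['fx']*q[0]/q[2]+d['cx'],d['fy']*q[1]/q[2]+d['cy']])
E
python3 - <<'E'
from h import *; import cv2
t=pickle.load(open('top.pkl','rb'));s=pickle.load(open('scene.pkl','rb'))
a=cv2.resize(t['pixels'][180:290,180:330],None,fx=5,fy=5,interpolation=cv2.INTER_CUBIC)[:,:,::-1]
cv2.imwrite('pics/c1.png',a)
p=px2w(t,237,222,.087);print('knob~',p)
for n,u,v,z in [('tray',410,243,0.01),('stamp',373,205,.07),('glue',431,193,.09),('pink',249,181,.03),('guide',197,216,.05)]: print(n,px2w(t,u,v,z))
E
```

```text
knob~ [0.53151924 0.22422722 0.087     ]
tray [ 0.48584681 -0.18731562  0.01      ]
stamp [ 0.57130728 -0.09351623  0.07      ]
glue [ 0.59540537 -0.2273784   0.09      ]
pink [0.63878707 0.203895   0.03      ]
guide [0.55129182 0.32503191 0.05      ]
```

View pics/c1.png

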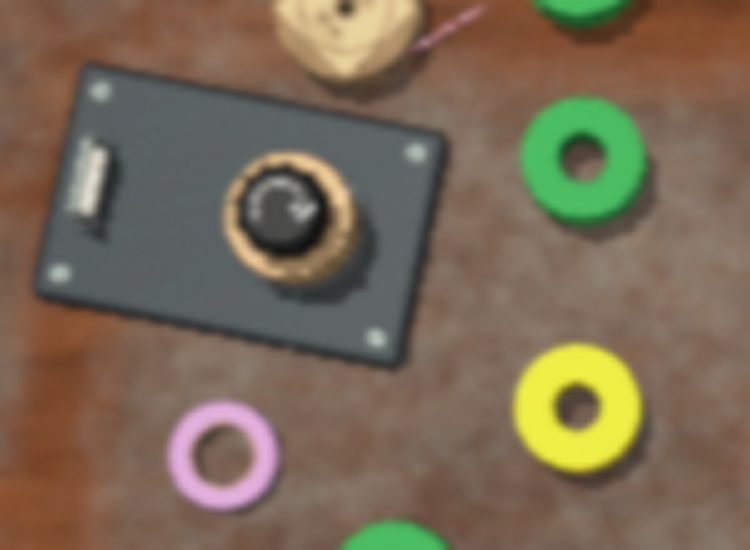

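The crop shows the black knob with the white arrow at crop (283,212), which is pixel (236.6,222.4). It sits on the brown reel, with plate corners at (85,63), (445,133), (400,367) and (37,293), and the guide at (90,178). This is the right reel; the green and yellow ones stand apart.

Run:
```python
from h import *; import cv2
t=pickle.load(open('top.pkl','rb'));s=pickle.load(open('scene.pkl','rb'))
a=cv2.resize(t['pixels'][175:300,345:470],None,fx=3.2,fy=3.2,interpolation=cv2.INTER_CUBIC)[:,:,::-1]
b=cv2.resize(s['pixels'][240:320,200:280],None,fx=5,fy=5,interpolation=cv2.INTER_CUBIC)[:,:,::-1]
cv2.imwrite('pics/c2.png',np.hstack([a,b]))
f=lambda u,v,z:px2w(t,180-.4+u/5,180-.4+v/5,z)
print('knob',f(283,212,.087))
C=[f(*c,.014) for c in [(85,63),(445,133),(400,367),(37,293)]];print(np.round(C,4),np.mean(C,0))
print('edges',[np.linalg.norm(C[i]-C[i-1]) for i in range(4)],'guide',f(90,178,.053))
k=f(283,212,.087); print('knob top in scene px',w2px(s,k),'crop',(w2px(s,k)-[200,240])*5)
```

```text
knob [0.5315347  0.22608347 0.087     ]
[[0.615  0.3344 0.014 ]
 [0.5789 0.1576 0.014 ]
 [0.4642 0.1794 0.014 ]
 [0.5018 0.3563 0.014 ]] [0.53996866 0.25692378 0.014     ]
edges [np.float64(0.11535034949878989), np.float64(0.18041360008862622), np.float64(0.11673419656566839), np.float64(0.18085071939002076)] guide [0.55279795 0.32299486 0.053     ]
knob top in scene px [242.96788019 255.33471325] crop [214.83940096  76.67356627]
```

View pics/c2.png

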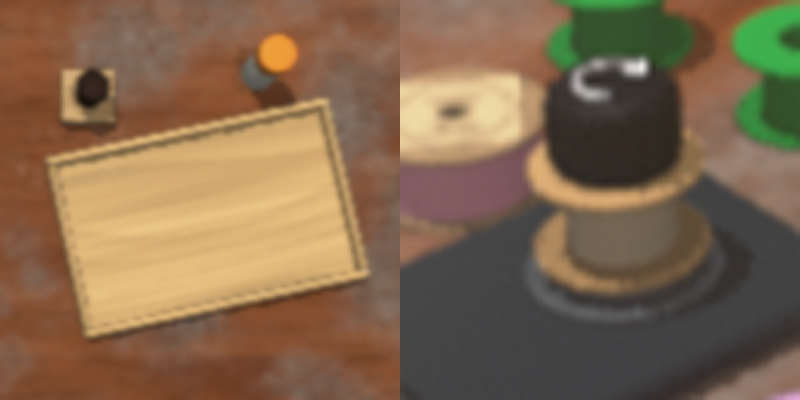

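Request:
servo_tool --pt "0 0 0 0 0 -0.12" --pt "0 0 0 0 0 -0.24" --pt "0 0 0 0 0 -0.36" --pt "0 0 0 0 0 -0.48" --pt "0 0 0 0 0 -0.6" --fingers 1

```text
t: 0.52
eef_pos: [0.2263, -0.6089, 0.3032]
eef_rot: [-2.784, -1.452, -0.0]
force: [-0.1, -0.3, -0.2]
gripper_width: 1.005
```

The left half shows the tray with rim corners at (47,158), (327,100), (370,275) and (88,338), the stamp at (90,95) and the glue at (278,52). The right half shows the black knob tight on the brown reel, with its top at crop (210,78) against (215,77) predicted from the top view, so the two agree within about 1 mm.

```bash
cat >> h.py <<'E'
def yawof(rv): # yaw of tool x axis, tool down
    x=R.from_rotvec(rv).as_matrix()[:,0]; return np.arctan2(x[1],x[0])
def plan(s,pos,turn=None,yaw=None):
    M=R.from_rotvec(s['eef_rot']).as_matrix(); d=M.T@(np.array(pos)-s['eef_pos'])*100
    z=M[:,2]; tilt=M.T@np.cross(z,[0,0,-1])
    y0=yawof(s['eef_rot']); 
    tz=None if yaw is None else (y0-yaw+np.pi)%(2*np.pi)-np.pi
    print('shift cm',np.round(d,2),'tilt fix',np.round(tilt,4),'yaw now',round(y0,3),'turn z',tz,'q7',s['q'][6])
E
python3 - <<'E'
from h import *; from bench import bot
t=pickle.load(open('top.pkl','rb'))
C=np.array([px2w(t,345-.4+u/3.2,175-.4+v/3.2,.02) for u,v in [(47,158),(327,100),(370,275),(88,338)]])
print(np.round(C,4),C.mean(0),[np.linalg.norm(C[i]-C[i-1]) for i in range(4)])
y=C[0]-C[1];print('tray yaw',np.arctan2(y[1],y[0])-np.pi/2)
s=bot.sense();print(s['q'])
plan(s,[.5315,.226,.24])
E
```

```text
[[ 0.5325 -0.0635  0.02  ]
 [ 0.5752 -0.2777  0.02  ]
 [ 0.4414 -0.3064  0.02  ]
 [ 0.3957 -0.0925  0.02  ]] [ 0.48620743 -0.18504278  0.02      ] [np.float64(0.13977236160554685), np.float64(0.2184329450291923), np.float64(0.13685468040278467), np.float64(0.21874812768258803)]
tray yaw 0.19702661504705254
[ 1.27929912  0.62081309 -0.17330138  1.4208862   0.11211109  1.11109649
  0.47876014]
shift cm [ 85.94 -22.72   6.42] tilt fix [-0.0013 -0.0008  0.    ] yaw now 0.962 turn z None q7 0.47876014450877985
```

Request:
servo_tool --pt "3.8 0.07 0 0 0 -0.12" --pt "7.6 0.14 0 0 0 -0.24" --pt "11.4 0.2 0 0 0 -0.36" --pt "15.3 0.3 0 0 0 -0.48" --pt "19.1 0.35 0 0 0 -0.6"

```text
t: 0.93
eef_pos: [0.3402, -0.4534, 0.3036]
eef_rot: [-2.231, -2.211, -0.0]
force: [1.2, 0.1, -0.6]
gripper_width: 0.999
```

Request:
servo_tool --pt "3.1 2.2 0 0 0 -0.12" --pt "6.2 4.4 0 0 0 -0.24" --pt "9.3 6.6 0 0 0 -0.36" --pt "12.4 8.8 0 0 0 -0.48" --pt "15.5 11.0 0 0 0 -0.6"

```text
t: 1.35
eef_pos: [0.4522, -0.3004, 0.3037]
eef_rot: [-1.478, -2.771, 0.0]
force: [1.2, 0.2, 0.1]
gripper_width: 1.0
```

Request:
servo_tool --pt "2.6 2.4 0 0 0 -0.12" --pt "5.2 4.8 0 0 0 -0.24" --pt "7.8 7.2 0 0 0 -0.36" --pt "10.4 9.6 0 0 0 -0.48" --pt "13.0 12.0 0 0 0 -0.6"

```text
t: 1.77
eef_pos: [0.4797, -0.1258, 0.3037]
eef_rot: [-0.593, -3.084, 0.0]
force: [0.6, -0.8, 1.0]
gripper_width: 1.002
```

Request:
servo_tool --pt "0.8 3.4 0 0 0 -0.12" --pt "1.6 6.9 0 0 0 -0.24" --pt "2.4 10.3 0 0 0 -0.36" --pt "3.2 13.8 0 0 0 -0.48" --pt "4.0 17.3 0 0 0 -0.6"

```text
t: 2.18
eef_pos: [0.5079, 0.0493, 0.3037]
eef_rot: [0.344, -3.122, 0.001]
force: [1.0, -0.1, -0.6]
gripper_width: 0.999
```

Request:
servo_tool --pt "-1.3 3.3 0.6 0 0 -0.12" --pt "-2.6 6.6 1.2 0 0 -0.24" --pt "-3.9 9.9 1.8 0 0 -0.36" --pt "-5.2 13.2 2.4 0 0 -0.48" --pt "-6.5 16.5 3.0 0 0 -0.6"

```text
t: 2.6
eef_pos: [0.5366, 0.2243, 0.2731]
eef_rot: [1.251, -2.881, 0.001]
force: [0.1, 0.7, 0.6]
gripper_width: 1.001
```

Run:
```python
from h import *; from bench import bot,imaging; import cv2
s=bot.sense();print(s['t'],s['q'],s['eef_pos'],s['force'],s['wrist_torque'])
d=imaging.capture('wrist');pickle.dump(d,open('w1.pkl','wb'));cv2.imwrite('pics/w1.png',d['pixels'][:,:,::-1])
print(d['fx'],d['cx'],d['cy'],d['view']); plan(s,[.5315,.226,.16])
print(w2px(d,[.5315,.226,.087]), w2px(d,s['eef_pos']+[0,0,-.073]))
```

```text
2.6 [ 0.11788554  0.70965324 -0.95917948  1.65157859  0.63369763  1.12292805
  1.3748424 ] [0.53658489 0.22428443 0.27309986] [0.10021718 0.72245354 0.57849775] [ 0.01991204 -0.02817349  0.01368151]
389.1450146638022 318.9365683985852 242.88487019337828 [[-7.30812718e-01  6.82578025e-01 -1.09605658e-04  2.38737322e-01]
 [ 6.57588686e-01  7.04100529e-01  2.67991726e-01 -5.36520790e-01]
 [ 1.83002436e-01  1.95779686e-01 -9.63421207e-01  2.07428371e-01]
 [ 0.00000000e+00  0.00000000e+00  0.00000000e+00  1.00000000e+00]]
shift cm [ 0.21  0.49 11.31] tilt fix [-0.0002 -0.0012 -0.    ] yaw now -2.322 turn z None q7 1.3748424029446098
[325.63477857 236.17646778] [318.10232534 312.08548229]
```

View pics/w1.png

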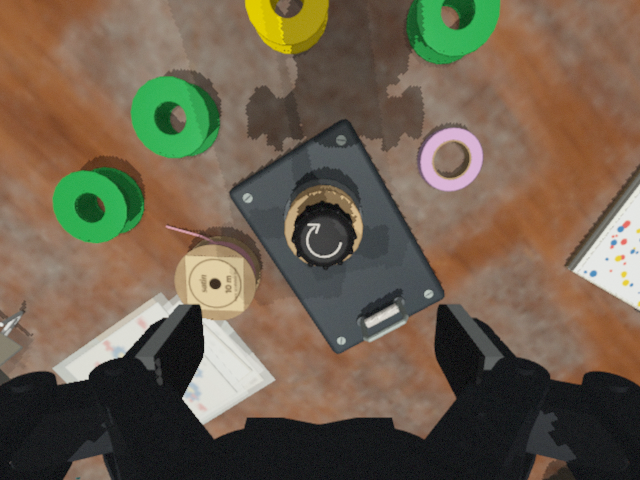

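The wrist view shows the knob top centred at (326,236), which matches the prediction (325.6,236.2) within a pixel, so the position holds. The open fingertips show at rows 305–312.

Run:
```python
from h import *; from bench import bot
d=pickle.load(open('w1.pkl','rb'));s=bot.sense();M=R.from_rotvec(s['eef_rot']).as_matrix()
for L in (.060,.073,.086):
  print(L,[np.round(w2px(d,s['eef_pos']+M@np.array([x,y,L]))) for x in(.011,-.011) for y in(-.0425,-.057)])
```

```text
0.06 [array([222., 314.]), array([183., 315.]), array([227., 367.]), array([189., 367.])]
0.073 [array([230., 300.]), array([194., 300.]), array([234., 349.]), array([200., 349.])]
0.086 [array([237., 288.]), array([204., 288.]), array([241., 334.]), array([208., 334.])]
```

Request:
servo_tool --pt "0.1 0.1 1.0 0 0 -0.1" --pt "0.1 0.2 2.0 0 0 -0.2" --pt "0.2 0.3 3.0 0 0 -0.3" --pt "0.2 0.4 4.0 0 0 -0.3" --pt "0.2 0.5 5.3 0 0 -0.3" --fingers 0.3

```text
t: 3.07
eef_pos: [0.5316, 0.2248, 0.2202]
eef_rot: [-1.656, 2.669, 0.001]
force: [0.5, 0.4, 0.7]
gripper_width: 0.648
```

Run:
```python
from h import *; from bench import bot,imaging; import cv2
s=bot.sense();print(s['t'],s['q'],s['eef_pos'],s['force'],s['gripper_width'])
d=imaging.capture('wrist');pickle.dump(d,open('w2.pkl','wb'));cv2.imwrite('pics/w2.png',d['pixels'][:,:,::-1])
plan(s,[.5315,.226,.16]); M=R.from_rotvec(s['eef_rot']).as_matrix()
print(w2px(d,[.5315,.226,.087]));w=.0425*s['gripper_width']
for L in (.060,.066,.073,.080): print(L,[np.round(w2px(d,s['eef_pos']+M@np.array([x,y,L]))) for x in(.011,-.011) for y in(-w,w)])
```

```text
3.0667 [ 0.12630551  0.79075617 -0.98865251  1.72299057  0.75098559  1.05485017
  1.55814232] [0.53162475 0.22484896 0.22022056] [0.52470793 0.37633846 0.67499096] 0.6481831284625414
shift cm [-0.09  0.06  6.02] tilt fix [ 0.0002  0.0005 -0.    ] yaw now -2.031 turn z None q7 1.5581423238085692
[319.03640194 265.23777218]
0.06 [array([242., 300.]), array([393., 300.]), array([245., 353.]), array([390., 353.])]
0.066 [array([245., 293.]), array([390., 293.]), array([247., 345.]), array([388., 345.])]
0.073 [array([248., 286.]), array([387., 286.]), array([250., 336.]), array([385., 336.])]
0.08 [array([251., 280.]), array([384., 280.]), array([253., 328.]), array([382., 328.])]
```

View pics/w2.png

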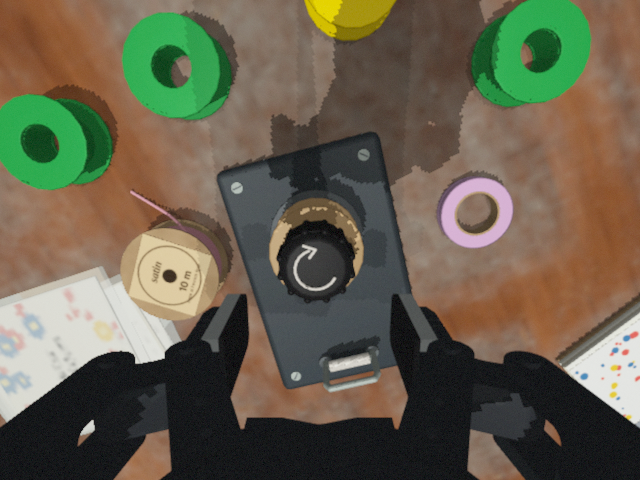

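The wrist view shows the knob at (317,264), with 319,265 predicted. The fingertip corners at (248,295) and (393,295) put the tips about 66 mm ahead of the TCP at this opening. I'm descending around the knob.

Request:
servo_tool --pt "-0.1 0 1.4 0 0 0" --pt "-0.1 0 2.8 0 0 0" --pt "-0.1 0 4.2 0 0 0" --pt "-0.1 0 5.6 0 0 0" --pt "-0.1 0 7.0 0 0 0"

```text
t: 3.53
eef_pos: [0.5318, 0.2258, 0.1493]
eef_rot: [1.66, -2.666, 0.0]
force: [1.0, 0.3, -1.8]
gripper_width: 0.65
```

Request:
servo_tool --pt "0 0 0.5 0 0 0" --pt "0 0 1.0 0 0 0" --pt "0 0 1.5 0 0 0" --pt "0 0 1.9 0 0 0" --pt "0 0 1.9 0 0 0"

```text
t: 3.95
eef_pos: [0.5319, 0.2259, 0.1315]
eef_rot: [1.661, -2.666, -0.0]
force: [0.1, -0.5, -0.3]
gripper_width: 0.653
```

Request:
servo_tool --pt "0 0 0 0 0 0" --pt "0 0 0 0 0 0" --pt "0 0 0 0 0 0" --pt "0 0 0 0 0 0" --pt "0 0 0 0 0 0" --fingers 0.09

```text
t: 4.37
eef_pos: [0.5326, 0.2258, 0.1324]
eef_rot: [-1.66, 2.666, -0.001]
force: [1.4, -1.2, 0.2]
gripper_width: 0.546
```

Request:
servo_tool --pt "0 0 0 0 0 0" --pt "0 0 0 0 0 0" --pt "0 0 0 0 0 0" --pt "0 0 0 0 0 0" --pt "0 0 0 0 0 0" --fingers 0.05

```text
t: 4.78
eef_pos: [0.5329, 0.2256, 0.1324]
eef_rot: [-1.659, 2.666, -0.002]
force: [4.3, -2.4, 4.0]
gripper_width: 0.524
```

Run:
```python
from h import *; from bench import bot
s=bot.sense();print(s['eef_pos'],s['force'],s['wrist_torque'],s['gripper_width'],s['q'])
plan(s,[.5315,.226,.13])
```

```text
[0.53290579 0.22564379 0.13238046] [ 4.27210098 -2.43029789  4.04614308] [-0.57833727 -0.9140524   0.01063225] 0.5240908446848821 [ 0.07488263  0.89545805 -0.89270271  1.78851697  0.88046272  0.91045223
  1.46152833]
shift cm [0.03 0.14 0.24] tilt fix [-0.002   0.0006 -0.    ] yaw now -2.028 turn z None q7 1.4615283261103407
```

Request:
servo_tool --pt "0 -0.03 0 0 0 0" --pt "0 -0.06 0 0 0 0" --pt "0 -0.06 0 0 0 0" --pt "0 -0.06 0 0 0 0" --pt "0 -0.06 0 0 0 0"

```text
t: 5.2
eef_pos: [0.5329, 0.2256, 0.1322]
eef_rot: [-1.66, 2.666, -0.001]
force: [4.8, -2.9, 3.9]
gripper_width: 0.527
```

```bash
cat > st.py <<'E'
from h import *; from bench import bot
s=bot.sense();M=R.from_rotvec(s['eef_rot']).as_matrix()
print('t',s['t'],'pos',np.round(s['eef_pos'],4),'Ftool',np.round(M.T@s['force'],1),'Tworld',np.round(s['wrist_torque'],2),'w',round(s['gripper_width'],3),'yaw',yawof(s['eef_rot']).round(3),'q7',s['q'][6].round(3),'q3',s['q'][2].round(2))
E
python3 st.py
```

```text
t 5.2 pos [0.5329 0.2256 0.1322] Ftool [ 0.5 -5.6 -3.9] Tworld [-0.63 -1.03 -0.01] w 0.527 yaw -2.028 q7 1.463 q3 -0.89
```

Request:
servo_tool --pt "0 -0.05 0 0 0 0" --pt "0 -0.1 0 0 0 0" --pt "0 -0.1 0 0 0 0" --pt "0 -0.1 0 0 0 0" --pt "0 -0.1 0 0 0 0"

```text
t: 5.62
eef_pos: [0.5331, 0.2255, 0.1319]
eef_rot: [1.662, -2.666, -0.001]
force: [2.9, -2.1, 2.9]
gripper_width: 0.529
```

```bash
python3 st.py
```

```text
t 5.6167 pos [0.5331 0.2255 0.1319] Ftool [ 0.6 -3.5 -2.9] Tworld [-0.35 -0.68 -0.  ] w 0.529 yaw -2.027 q7 1.465 q3 -0.89
```

Request:
servo_tool --pt "0 -0.05 0 0 0 0" --pt "0 -0.1 0 0 0 0" --pt "0 -0.13 0 0 0 0" --pt "0 -0.13 0 0 0 0" --pt "0 -0.13 0 0 0 0"

```text
t: 6.03
eef_pos: [0.5333, 0.225, 0.1314]
eef_rot: [1.661, -2.664, -0.002]
force: [-0.0, -0.0, 0.2]
gripper_width: 0.526
```

```bash
python3 st.py
```

```text
t 6.0333 pos [0.5333 0.225  0.1314] Ftool [ 0.   0.  -0.2] Tworld [-0.02 -0.03 -0.02] w 0.526 yaw -2.026 q7 1.468 q3 -0.89
```

Request:
servo_tool --pt "0 0 0 0 0 0" --pt "0 0 0 0 0 0" --pt "0 0 0 0 0 0" --pt "0 0 0 0 0 0" --pt "0 0 0 0 0 0" --fingers -0.3

```text
t: 6.45
eef_pos: [0.5338, 0.2249, 0.1319]
eef_rot: [1.661, -2.665, -0.001]
force: [-1.3, -0.6, 1.2]
gripper_width: 0.496
```

```bash
python3 st.py
```

```text
t 6.45 pos [0.5338 0.2249 0.1319] Ftool [ 1.1  0.9 -1.2] Tworld [0.03 0.5  0.04] w 0.496 yaw -2.027 q7 1.468 q3 -0.89
```

Request:
servo_tool --pt "0 0 0 0 0 0.05" --pt "0 0 -0.01 0 0 0.1" --pt "0 0 -0.01 0 0 0.15" --pt "0 0 -0.02 0 0 0.2" --pt "0 0 -0.02 0 0 0.2"

```text
t: 6.87
eef_pos: [0.5343, 0.2252, 0.1326]
eef_rot: [-1.386, 2.819, 0.001]
force: [-1.5, 0.5, 3.4]
gripper_width: 0.487
```

```bash
python3 st.py
```

```text
t 6.8667 pos [0.5343 0.2252 0.1326] Ftool [ 0.5  1.5 -3.4] Tworld [ 0.02  0.36 -0.04] w 0.487 yaw -2.228 q7 1.297 q3 -0.85
```

Request:
servo_tool --pt "0 0 -0.03 0 0 0.05" --pt "0 0 -0.06 0 0 0.1" --pt "0 0 -0.09 0 0 0.15" --pt "0 0 -0.12 0 0 0.2" --pt "0 0 -0.12 0 0 0.2"

```text
t: 7.28
eef_pos: [0.5337, 0.2246, 0.133]
eef_rot: [1.099, -2.941, 0.0]
force: [-2.1, 0.7, 0.9]
gripper_width: 0.488
```

```bash
python3 st.py
```

```text
t 7.2833 pos [0.5337 0.2246 0.133 ] Ftool [ 1.2  1.9 -0.9] Tworld [ 0.05  0.45 -0.09] w 0.488 yaw -2.427 q7 1.131 q3 -0.8
```

Request:
servo_tool --pt "0 0 -0.02 0 0 0.07" --pt "0 0 -0.04 0 0 0.14" --pt "0 0 -0.06 0 0 0.21" --pt "0 0 -0.08 0 0 0.28" --pt "0 0 -0.08 0 0 0.28"

```text
t: 7.7
eef_pos: [0.5332, 0.225, 0.1338]
eef_rot: [0.679, -3.065, -0.0]
force: [-3.8, 0.6, 0.3]
gripper_width: 0.49
```

```bash
python3 st.py
```

```text
t 7.7 pos [0.5332 0.225  0.1338] Ftool [ 3.2  2.1 -0.3] Tworld [ 0.14  0.77 -0.05] w 0.49 yaw -2.706 q7 0.9 q3 -0.74
```

Request:
servo_tool --pt "0.02 0.01 -0.02 0 0 0.07" --pt "0.04 0.02 -0.04 0 0 0.14" --pt "0.06 0.03 -0.06 0 0 0.21" --pt "0.08 0.04 -0.08 0 0 0.28" --pt "0.08 0.04 -0.08 0 0 0.28"

```text
t: 8.12
eef_pos: [0.5326, 0.2256, 0.1346]
eef_rot: [0.247, -3.13, -0.001]
force: [-3.9, 1.3, 0.2]
gripper_width: 0.49
```

```bash
python3 st.py
```

```text
t 8.1167 pos [0.5326 0.2256 0.1346] Ftool [ 3.7  1.9 -0.2] Tworld [0.38 0.68 0.02] w 0.49 yaw -2.984 q7 0.673 q3 -0.67
```

Request:
servo_tool --pt "0.03 0.02 -0.02 0 0 0.07" --pt "0.06 0.03 -0.04 0 0 0.14" --pt "0.09 0.05 -0.06 0 0 0.21" --pt "0.12 0.06 -0.08 0 0 0.28" --pt "0.12 0.06 -0.08 0 0 0.28"

```text
t: 8.53
eef_pos: [0.5319, 0.2262, 0.1354]
eef_rot: [-0.192, -3.135, -0.003]
force: [-1.7, 3.9, -3.0]
gripper_width: 0.489
```

```bash
python3 st.py
```

```text
t 8.5333 pos [0.5319 0.2262 0.1354] Ftool [2.2 3.6 3.1] Tworld [ 0.57  0.4  -0.01] w 0.489 yaw 3.019 q7 0.449 q3 -0.59
```

Request:
servo_tool --pt "0.02 0.03 0 0 0 0.07" --pt "0.03 0.06 0 0 0 0.14" --pt "0.04 0.09 -0.01 0 0 0.21" --pt "0.05 0.12 -0.02 0 0 0.28" --pt "0.05 0.12 -0.02 0 0 0.28"

```text
t: 8.95
eef_pos: [0.5325, 0.227, 0.136]
eef_rot: [0.628, 3.077, 0.002]
force: [-0.8, 2.8, -2.1]
gripper_width: 0.491
```

```bash
python3 st.py
```

```text
t 8.95 pos [0.5325 0.227  0.136 ] Ftool [1.9 2.3 2.1] Tworld [0.52 0.18 0.01] w 0.491 yaw 2.739 q7 0.229 q3 -0.52
```

Request:
servo_tool --pt "0.02 0.02 0 0 0 0.07" --pt "0.04 0.04 -0.01 0 0 0.14" --pt "0.06 0.06 -0.02 0 0 0.21" --pt "0.08 0.08 -0.03 0 0 0.28" --pt "0.08 0.08 -0.03 0 0 0.28"

```text
t: 9.37
eef_pos: [0.5325, 0.2277, 0.1366]
eef_rot: [1.051, 2.959, 0.002]
force: [-0.7, 2.4, -1.7]
gripper_width: 0.491
```

```bash
python3 st.py
```

```text
t 9.3667 pos [0.5325 0.2277 0.1366] Ftool [2.  1.4 1.7] Tworld [0.41 0.   0.02] w 0.491 yaw 2.459 q7 0.013 q3 -0.44
```

Request:
servo_tool --pt "0.02 0.02 -0.01 0 0 0.07" --pt "0.04 0.03 -0.02 0 0 0.14" --pt "0.06 0.04 -0.03 0 0 0.21" --pt "0.08 0.05 -0.05 0 0 0.28" --pt "0.08 0.05 -0.05 0 0 0.28"

```text
t: 9.78
eef_pos: [0.5322, 0.2287, 0.1371]
eef_rot: [1.453, 2.784, 0.003]
force: [0.8, 2.7, -0.1]
gripper_width: 0.493
```

```bash
python3 st.py
```

```text
t 9.7833 pos [0.5322 0.2287 0.1371] Ftool [1.8 2.2 0.1] Tworld [ 0.4  -0.12  0.01] w 0.493 yaw 2.18 q7 -0.199 q3 -0.37
```

Request:
servo_tool --pt "0.03 0.03 -0.01 0 0 0.07" --pt "0.05 0.06 -0.03 0 0 0.14" --pt "0.08 0.08 -0.04 0 0 0.21" --pt "0.1 0.1 -0.06 0 0 0.28" --pt "0.1 0.1 -0.06 0 0 0.28"

```text
t: 10.2
eef_pos: [0.5327, 0.2296, 0.1376]
eef_rot: [1.827, 2.553, 0.002]
force: [0.9, 1.5, -0.4]
gripper_width: 0.488
```

```bash
python3 st.py
```

```text
t 10.2 pos [0.5327 0.2296 0.1376] Ftool [1.1 1.4 0.4] Tworld [ 0.25 -0.34  0.06] w 0.488 yaw 1.899 q7 -0.408 q3 -0.29
```

Request:
servo_tool --pt "0.02 0.02 -0.01 0 0 0.07" --pt "0.03 0.03 -0.03 0 0 0.14" --pt "0.05 0.05 -0.04 0 0 0.21" --pt "0.06 0.06 -0.06 0 0 0.28" --pt "0.06 0.06 -0.06 0 0 0.28"

```text
t: 10.62
eef_pos: [0.5333, 0.2301, 0.1383]
eef_rot: [2.166, 2.273, 0.003]
force: [3.6, 0.5, -0.0]
gripper_width: 0.487
```

```bash
python3 st.py
```

```text
t 10.6167 pos [0.5333 0.2301 0.1383] Ftool [0.3 3.6 0. ] Tworld [ 0.15 -0.59  0.04] w 0.487 yaw 1.619 q7 -0.613 q3 -0.21
```

Request:
servo_tool --pt "0 0.05 -0.05 0 0 0" --pt "0 0.1 -0.1 0 0 0" --pt "0 0.1 -0.15 0 0 0" --pt "0 0.1 -0.2 0 0 0" --pt "0 0.1 -0.2 0 0 0"

```text
t: 11.03
eef_pos: [0.5335, 0.23, 0.14]
eef_rot: [2.17, 2.271, 0.001]
force: [4.5, 0.5, -1.3]
gripper_width: 0.493
```

```bash
python3 st.py
```

```text
t 11.0333 pos [0.5335 0.23   0.14  ] Ftool [0.2 4.6 1.3] Tworld [-0.09 -0.77 -0.02] w 0.493 yaw 1.616 q7 -0.613 q3 -0.21
```

Request:
servo_tool --pt "0 0.03 -0.05 0 0 0" --pt "0 0.06 -0.1 0 0 0" --pt "0 0.1 -0.15 0 0 0" --pt "0 0.1 -0.15 0 0 0" --pt "0 0.1 -0.15 0 0 0"

```text
t: 11.45
eef_pos: [0.5336, 0.2303, 0.1416]
eef_rot: [-2.171, -2.271, 0.001]
force: [1.9, -0.8, -1.7]
gripper_width: 0.489
```

```bash
python3 st.py
```

```text
t 11.45 pos [0.5336 0.2303 0.1416] Ftool [-0.9  1.9  1.6] Tworld [-0.21 -0.44  0.02] w 0.489 yaw 1.616 q7 -0.612 q3 -0.22
```

The thread has let go: it rose 3.3 mm with under 2 N. Lifting straight up.

Request:
servo_tool --pt "0 0 -0.5 0 0 0" --pt "0 0 -1.0 0 0 0" --pt "0 0 -1.5 0 0 0" --pt "0 0 -2.0 0 0 0" --pt "0 0 -2.5 0 0 0"

```text
t: 11.87
eef_pos: [0.5333, 0.2308, 0.1671]
eef_rot: [-2.17, -2.271, 0.001]
force: [0.7, -0.3, -1.0]
gripper_width: 0.489
```

Request:
servo_tool --pt "0 0 -1.0 0 0 0" --pt "0 0 -2.0 0 0 0" --pt "0 0 -3.0 0 0 0" --pt "0 0 -4.0 0 0 0" --pt "0 0 -5.0 0 0 0"

```text
t: 12.28
eef_pos: [0.534, 0.2306, 0.2178]
eef_rot: [2.171, 2.271, 0.001]
force: [0.6, -0.2, -0.3]
gripper_width: 0.489
```

```bash
python3 - <<'E'
from h import *; from bench import bot,imaging; import cv2
d=imaging.capture('scene');pickle.dump(d,open('s2.pkl','wb'))
w=imaging.capture('wrist')
b=cv2.resize(d['pixels'][170:320,190:290],None,fx=4,fy=4,interpolation=cv2.INTER_CUBIC)
cv2.imwrite('pics/c3.png',np.hstack([b,cv2.copyMakeBorder(w['pixels'][240:,120:520],0,360,0,0,cv2.BORDER_CONSTANT)])[:,:,::-1])
E
python3 st.py
```

```text
t 12.3833 pos [0.5349 0.2312 0.2188] Ftool [-0.3 -0.2  0.8] Tworld [ 0.04 -0.01  0.02] w 0.487 yaw 1.616 q7 -0.581 q3 -0.25
```

View pics/c3.png

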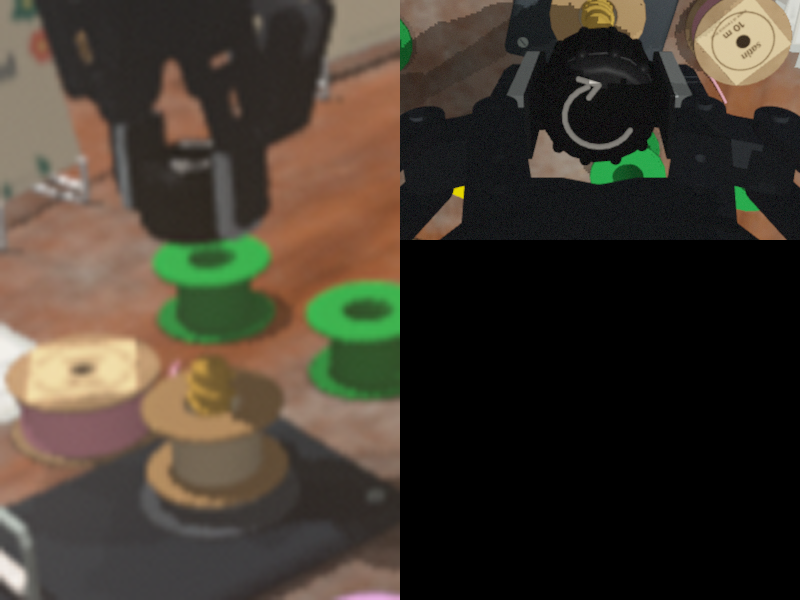

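The picture shows the knob gripped upright and clear above the spindle at crop (190,190), with the brown reel still on the spindle at (212,440). Carrying the knob to the tray.

Request:
servo_tool --pt "-1.5 -0.2 0 0 0 0" --pt "-4.0 -0.5 0 0 0 0" --pt "-7.5 -1.0 0 0 0 0" --pt "-11.2 -1.5 0 0 0 0" --pt "-15.0 -2.0 0 0 0 0"

```text
t: 12.8
eef_pos: [0.5202, 0.0789, 0.2162]
eef_rot: [-2.169, -2.272, 0.0]
force: [1.2, -0.7, -1.2]
gripper_width: 0.496
```

Request:
servo_tool --pt "-3.5 -0.5 0 0 0 0" --pt "-7.0 -1.0 0 0 0 0" --pt "-10.5 -1.5 0 0 0 0" --pt "-14.0 -2.0 0 0 0 0" --pt "-17.5 -2.4 0 0 0 0"

```text
t: 13.22
eef_pos: [0.5039, -0.0977, 0.2163]
eef_rot: [-2.17, -2.27, 0.001]
force: [0.8, -0.1, -1.0]
gripper_width: 0.49
```

Request:
servo_tool --pt "-3.5 -0.5 0 0 0 -0.03" --pt "-7.0 -1.0 0 0 0 -0.06" --pt "-10.0 -1.4 0 0 0 -0.1" --pt "-12.4 -1.7 0 0 0 -0.15" --pt "-13.3 -1.9 0 0 0 -0.15"

```text
t: 13.63
eef_pos: [0.4902, -0.2351, 0.2159]
eef_rot: [2.002, 2.42, -0.004]
force: [-0.8, -0.9, -1.0]
gripper_width: 0.492
```

```bash
python3 st.py; python3 -c "
from st import *
plan(s,[.492,-.2297,.09],yaw=1.768)"
```

```text
t 13.6333 pos [ 0.4902 -0.2351  0.2159] Ftool [-0.8 -1.   1. ] Tworld [-0.04 -0.01  0.05] w 0.492 yaw 1.759 q7 0.352 q3 -0.32
t 13.6333 pos [ 0.4902 -0.2351  0.2159] Ftool [-0.8 -1.   1. ] Tworld [-0.04 -0.01  0.05] w 0.492 yaw 1.759 q7 0.352 q3 -0.32
shift cm [ 0.53  0.3  12.59] tilt fix [-0.0016  0.0023 -0.    ] yaw now 1.759 turn z -0.008728438483705414 q7 0.3522315597384145
```

Request:
servo_tool --pt "0.1 0.1 1.5 0 0 0" --pt "0.2 0.2 4.0 0 0 0" --pt "0.4 0.2 6.5 0 0 0" --pt "0.5 0.3 9.0 0 0 0" --pt "0.5 0.3 11.0 0 0 0"

```text
t: 14.05
eef_pos: [0.4934, -0.2222, 0.1048]
eef_rot: [-1.992, -2.426, -0.001]
force: [-0.2, -0.1, -1.2]
gripper_width: 0.487
```

Request:
servo_tool --pt "0 0 0.5 0 0 0" --pt "0 0 1.0 0 0 0" --pt "0 0 1.5 0 0 0" --pt "0 0 1.7 0 0 0" --pt "0 0 1.7 0 0 0"

```text
t: 14.47
eef_pos: [0.494, -0.2243, 0.0899]
eef_rot: [1.994, 2.426, 0.001]
force: [0.5, -0.0, -0.3]
gripper_width: 0.493
```

```bash
python3 st.py
```

```text
t 14.4667 pos [ 0.494  -0.2243  0.0899] Ftool [-0.1  0.4  0.3] Tworld [ 0.01  0.   -0.  ] w 0.493 yaw 1.766 q7 0.258 q3 -0.23
```

Request:
servo_tool --pt "-0.2 0 0.1 0 0 0" --pt "-0.4 0 0.3 0 0 0" --pt "-0.4 0 0.5 0 0 0" --pt "-0.4 0 0.6 0 0 0" --pt "-0.4 0 0.6 0 0 0"

```text
t: 14.88
eef_pos: [0.4942, -0.2283, 0.0833]
eef_rot: [-1.995, -2.427, 0.0]
force: [0.0, 0.4, -0.7]
gripper_width: 0.489
```

Request:
servo_tool --pt "0 0 0.05 0 0 0" --pt "0 0 0.1 0 0 0" --pt "0 0 0.15 0 0 0" --pt "0 0 0.2 0 0 0" --pt "0 0 0.2 0 0 0"

```text
t: 15.3
eef_pos: [0.4943, -0.2282, 0.0813]
eef_rot: [-1.994, -2.427, -0.0]
force: [-0.0, -0.0, -1.2]
gripper_width: 0.488
```

```bash
python3 st.py
```

```text
t 15.3 pos [ 0.4943 -0.2282  0.0813] Ftool [-0.  -0.   1.2] Tworld [0.05 0.04 0.01] w 0.488 yaw 1.766 q7 0.26 q3 -0.22
```

Request:
servo_tool --pt "0 0 0.05 0 0 0" --pt "0 0 0.1 0 0 0" --pt "0 0 0.15 0 0 0" --pt "0 0 0.2 0 0 0" --pt "0 0 0.2 0 0 0"

```text
t: 15.72
eef_pos: [0.4944, -0.2282, 0.0804]
eef_rot: [1.994, 2.427, -0.0]
force: [-2.0, -0.4, 7.1]
gripper_width: 0.487
```

```bash
python3 st.py
```

```text
t 15.7167 pos [ 0.4944 -0.2282  0.0804] Ftool [ 0.  -2.  -7.1] Tworld [0.11 0.35 0.01] w 0.487 yaw 1.766 q7 0.259 q3 -0.22
```

It touched down at the predicted height. Releasing, then retreating upward.

Request:
servo_tool --pt "0 0 -0.05 0 0 0" --pt "0 0 -0.1 0 0 0" --pt "0 0 -0.1 0 0 0" --pt "0 0 -0.1 0 0 0" --pt "0 0 -0.1 0 0 0" --fingers 0.35

```text
t: 16.13
eef_pos: [0.4943, -0.2283, 0.0803]
eef_rot: [-1.995, -2.427, -0.0]
force: [-0.4, 0.9, -0.9]
gripper_width: 0.674
```

Request:
servo_tool --pt "0 0 -0.3 0 0 0" --pt "0 0 -1.5 0 0 0" --pt "0 0 -4.0 0 0 0" --pt "0 0 -7.5 0 0 0" --pt "0 0 -11.0 0 0 0"

```text
t: 16.55
eef_pos: [0.4937, -0.228, 0.191]
eef_rot: [-1.993, -2.425, 0.001]
force: [0.7, -0.8, -0.3]
gripper_width: 0.677
```

```bash
python3 - <<'E'
from h import *; from bench import bot,imaging; import cv2
w=imaging.capture('wrist');t=imaging.capture('top');pickle.dump(t,open('top2.pkl','wb'));pickle.dump(w,open('w3.pkl','wb'))
a=cv2.resize(t['pixels'][190:290,350:470],(480,400),interpolation=cv2.INTER_CUBIC)
b=cv2.resize(w['pixels'],(320,240),interpolation=cv2.INTER_AREA)
c=cv2.resize(t['pixels'][195:247,205:270],(320,256),interpolation=cv2.INTER_CUBIC)
r=np.vstack([b,c]);a=cv2.copyMakeBorder(a,0,96,0,0,cv2.BORDER_CONSTANT)
cv2.imwrite('pics/c4.png',np.hstack([a,r])[:,:,::-1])
E
python3 st.py
```

```text
t 16.65 pos [ 0.4975 -0.2291  0.196 ] Ftool [-0.1  0.2  0.5] Tworld [-0.01 -0.02 -0.03] w 0.672 yaw 1.766 q7 0.326 q3 -0.31
```

View pics/c4.png

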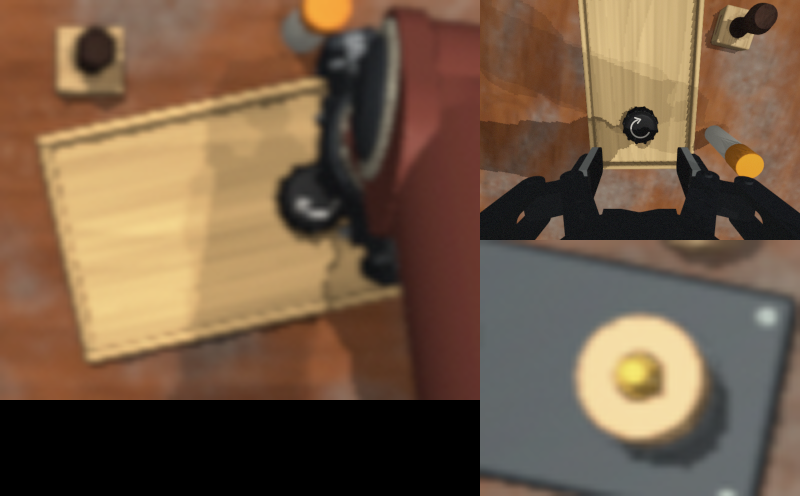

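The left part shows the knob upright in the tray at (310,200). The wrist inset shows the arrow up at (640,125). Below right, the reel on the spindle has its rim centred at (641,378), which is pixel (237.3,222.6).

Run:
```python
from h import *; from bench import bot
t=pickle.load(open('top2.pkl','rb'));w=pickle.load(open('w3.pkl','rb'))
print('reel',px2w(t,237.3,222.6,.060),'tip',px2w(t,236.5,221.8,.08))
k=px2w(w,320,248,.036);d=k-[.4862,-.185,0];a=.197
print('knob',k,'tray',d[0]*np.cos(a)+d[1]*np.sin(a),-d[0]*np.sin(a)+d[1]*np.cos(a))
s=bot.sense();print(s['t'])
for yaw in (1.768,2.2): plan(s,[.5325,.2265,.2],yaw=yaw)
```

```text
reel [0.53341456 0.22740964 0.06      ] tip [0.5328625  0.22640748 0.08      ]
knob [ 0.49278911 -0.2260828   0.036     ] tray -0.0015793960752003254 -0.04157785626769929
16.65
shift cm [44.02 12.26 -0.56] tilt fix [ 0.0103  0.0064 -0.    ] yaw now 1.766 turn z -0.002385672602267075 q7 0.32630285029674705
shift cm [44.02 12.26 -0.56] tilt fix [ 0.0103  0.0064 -0.    ] yaw now 1.766 turn z -0.434385672602267 q7 0.32630285029674705
```

Request:
servo_tool --pt "1.5 0.4 0 0 0 0" --pt "4.5 1.2 0 0 0 0" --pt "8.2 2.3 0 0 0 0" --pt "12.0 3.3 0 0 0 0" --pt "16.0 4.4 0 0 0 0" --fingers 0.85

```text
t: 17.07
eef_pos: [0.5061, -0.062, 0.1901]
eef_rot: [-1.997, -2.425, 0.001]
force: [0.9, 0.2, -0.2]
gripper_width: 0.925
```

Request:
servo_tool --pt "4.0 1.1 0 0 0 0" --pt "8.0 2.2 0 0 0 0" --pt "12.0 3.3 0 0 0 0" --pt "16.0 4.4 0 0 0 0" --pt "19.0 5.3 0 0 0 0"

```text
t: 17.48
eef_pos: [0.521, 0.1383, 0.1903]
eef_rot: [-1.989, -2.43, -0.002]
force: [0.8, -0.1, 0.0]
gripper_width: 0.927
```

Request:
servo_tool --pt "3.5 1.0 0 0 0 0" --pt "6.5 1.8 0 0 0 0" --pt "8.5 2.4 0 0 0 0" --pt "9.0 2.55 0 0 0 0" --pt "9.0 2.55 0 0 0 0"

```text
t: 17.9
eef_pos: [0.5285, 0.2293, 0.19]
eef_rot: [-1.989, -2.43, -0.0]
force: [-0.4, -0.4, 0.6]
gripper_width: 0.924
```

Request:
servo_tool --pt "0 0 0 0 0 0" --pt "0 0 0 0 0 0" --pt "0 0 0 0 0 0" --pt "0 0 0 0 0 0" --pt "0 0 0 0 0 0"

```text
t: 18.32
eef_pos: [0.5295, 0.2259, 0.1905]
eef_rot: [1.997, 2.425, -0.0]
force: [0.5, -0.1, 0.1]
gripper_width: 0.926
```

```bash
python3 st.py; python3 -c "
from st import *
plan(s,[.533,.227,.11],yaw=1.768)"
```

```text
t 18.3167 pos [0.5295 0.2259 0.1905] Ftool [-0.2  0.5 -0.1] Tworld [-0.01 -0.02 -0.04] w 0.926 yaw 1.764 q7 -0.458 q3 -0.26
t 18.3167 pos [0.5295 0.2259 0.1905] Ftool [-0.2  0.5 -0.1] Tworld [-0.01 -0.02 -0.04] w 0.926 yaw 1.764 q7 -0.458 q3 -0.26
shift cm [0.04 0.36 8.05] tilt fix [-0.      0.0005 -0.    ] yaw now 1.764 turn z -0.0040256129818825315 q7 -0.4576068463630488
```

Request:
servo_tool --pt "0 0.1 1.5 0 0 0" --pt "0 0.2 3.0 0 0 0" --pt "0 0.3 4.5 0 0 0" --pt "0 0.35 6.0 0 0 0" --pt "0 0.35 7.0 0 0 0"

```text
t: 18.73
eef_pos: [0.5325, 0.2271, 0.1192]
eef_rot: [-1.995, -2.426, 0.002]
force: [0.4, 0.1, -0.2]
gripper_width: 0.925
```

Request:
servo_tool --pt "0 0 0.7 0 0 0" --pt "0 0 1.4 0 0 0" --pt "0 0 2.0 0 0 0" --pt "0 0 2.35 0 0 0" --pt "0 0 2.35 0 0 0"

```text
t: 19.15
eef_pos: [0.5325, 0.2278, 0.0965]
eef_rot: [-1.994, -2.427, 0.001]
force: [0.4, -0.2, 0.4]
gripper_width: 0.926
```

Request:
servo_tool --pt "0 0 0 0 0 0" --pt "0 0 0 0 0 0" --pt "0 0 0 0 0 0" --pt "0 0 0 0 0 0" --pt "0 0 0 0 0 0" --fingers 0.46

```text
t: 19.57
eef_pos: [0.5331, 0.228, 0.0974]
eef_rot: [1.994, 2.427, 0.002]
force: [0.9, 0.6, 0.2]
gripper_width: 0.733
```

```bash
python3 st.py
```

```text
t 19.5667 pos [0.5331 0.228  0.0974] Ftool [ 0.4  1.  -0.2] Tworld [-0.02 -0.15 -0.  ] w 0.733 yaw 1.766 q7 -0.498 q3 -0.21
```

Request:
servo_tool --pt "0 0 0 0 0 0" --pt "0 0 0 0 0 0" --pt "0 0 0 0 0 0" --pt "0 0 0 0 0 0" --pt "0 0 0 0 0 0" --fingers 0.41

```text
t: 19.98
eef_pos: [0.5328, 0.2279, 0.097]
eef_rot: [1.995, 2.427, 0.0]
force: [0.4, -0.3, -1.0]
gripper_width: 0.704
```

```bash
python3 st.py
```

```text
t 19.9833 pos [0.5328 0.2279 0.097 ] Ftool [-0.4  0.3  1. ] Tworld [ 0.03 -0.19  0.02] w 0.704 yaw 1.766 q7 -0.498 q3 -0.21
```

Request:
servo_tool --pt "0 0 0 0 0 0" --pt "0 0 0 0 0 0" --pt "0 0 0 0 0 0" --pt "0 0 0 0 0 0" --pt "0 0 0 0 0 0" --fingers 0.1

```text
t: 20.4
eef_pos: [0.5329, 0.2279, 0.0975]
eef_rot: [1.994, 2.427, 0.001]
force: [-0.7, -0.8, 6.4]
gripper_width: 0.678
```

```bash
python3 st.py
```

```text
t 20.4 pos [0.5329 0.2279 0.0975] Ftool [-0.7 -0.8 -6.4] Tworld [-0.1   0.01  0.04] w 0.678 yaw 1.766 q7 -0.498 q3 -0.21
```

Request:
servo_tool --pt "0 0 -0.2 0 0 0" --pt "0 0 -0.4 0 0 0" --pt "0 0 -0.6 0 0 0" --pt "0 0 -0.8 0 0 0" --pt "0 0 -1.0 0 0 0"

```text
t: 20.82
eef_pos: [0.5328, 0.2279, 0.1069]
eef_rot: [-1.995, -2.427, -0.0]
force: [2.3, 1.4, -2.0]
gripper_width: 0.682
```

```bash
python3 st.py
```

```text
t 20.8167 pos [0.5328 0.2279 0.1069] Ftool [1.  2.5 2. ] Tworld [ 0.13 -0.48 -0.01] w 0.682 yaw 1.766 q7 -0.494 q3 -0.21
```

Request:
servo_tool --pt "0 0.05 -0.5 0 0 0" --pt "0.03 0.1 -1.0 0 0 0" --pt "0.05 0.1 -1.6 0 0 0" --pt "0.05 0.1 -2.2 0 0 0" --pt "0.05 0.1 -2.8 0 0 0"

```text
t: 21.23
eef_pos: [0.533, 0.2284, 0.1356]
eef_rot: [-1.994, -2.427, 0.001]
force: [0.2, 0.6, -1.4]
gripper_width: 0.68
```

Request:
servo_tool --pt "0 0 -0.8 0 0 0" --pt "0 0 -2.0 0 0 0" --pt "0 0 -4.0 0 0 0" --pt "0 0 -6.0 0 0 0" --pt "0 0 -7.0 0 0 0"

```text
t: 21.65
eef_pos: [0.5342, 0.229, 0.2078]
eef_rot: [1.994, 2.426, 0.005]
force: [0.9, 0.4, -0.9]
gripper_width: 0.683
```

```bash
python3 - <<'E'
from h import *; from bench import bot,imaging; import cv2
d=imaging.capture('scene')
cv2.imwrite('pics/c5.png',cv2.resize(d['pixels'][150:320,170:310],None,fx=3.5,fy=3.5,interpolation=cv2.INTER_CUBIC)[:,:,::-1])
E
python3 st.py; python3 -c "
from st import *
plan(s,[.4744,-.1415,.2],yaw=1.768)"
```

```text
t 21.7 pos [0.5348 0.2294 0.209 ] Ftool [-0.2  0.5 -0.7] Tworld [ 0.01 -0.04  0.05] w 0.688 yaw 1.766 q7 -0.449 q3 -0.27
t 21.7 pos [0.5348 0.2294 0.209 ] Ftool [-0.2  0.5 -0.7] Tworld [ 0.01 -0.04  0.05] w 0.688 yaw 1.766 q7 -0.449 q3 -0.27
shift cm [-35.21 -13.12   0.76] tilt fix [ 0.0062 -0.0017  0.    ] yaw now 1.766 turn z -0.0021715311907302137 q7 -0.44901080035287594
```

View pics/c5.png

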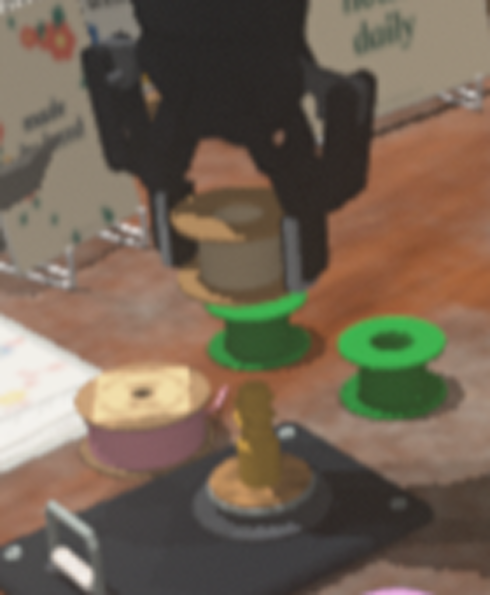

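The reel is held level by its flanges at (240,245), and the bare spindle is below it at (255,435). Carrying it to the tray.

Request:
servo_tool --pt "-1.5 -0.5 0 0 0 0" --pt "-4.0 -1.5 0 0 0 0" --pt "-7.0 -2.6 0 0 0 0" --pt "-10.0 -3.7 0 0 0 0" --pt "-13.0 -4.8 0 0 0 0"

```text
t: 22.12
eef_pos: [0.5108, 0.0904, 0.2044]
eef_rot: [-1.993, -2.427, 0.002]
force: [1.0, -0.4, -1.0]
gripper_width: 0.683
```

Request:
servo_tool --pt "-3.0 -1.1 0 0 0 0" --pt "-6.0 -2.2 0 0 0 0" --pt "-9.0 -3.4 0 0 0 0" --pt "-12.0 -4.5 0 0 0 0" --pt "-15.0 -5.6 0 0 0 0"

```text
t: 22.53
eef_pos: [0.4848, -0.0677, 0.2045]
eef_rot: [-1.994, -2.426, 0.001]
force: [0.2, -0.0, -0.8]
gripper_width: 0.681
```

Request:
servo_tool --pt "-2.5 -1.0 0 0 0 0" --pt "-5.0 -1.9 0 0 0 0" --pt "-6.5 -2.4 0 0 0 0" --pt "-7.1 -2.65 0 0 0 0" --pt "-7.1 -2.65 0 0 0 0"

```text
t: 22.95
eef_pos: [0.4728, -0.1428, 0.2045]
eef_rot: [-1.999, -2.423, 0.002]
force: [-0.5, 0.5, -1.0]
gripper_width: 0.678
```

Request:
servo_tool --pt "0 0 0 0 0 0" --pt "0 0 1.0 0 0 0" --pt "0 0 3.0 0 0 0" --pt "0 0 5.0 0 0 0" --pt "0 0 6.0 0 0 0"

```text
t: 23.37
eef_pos: [0.4729, -0.139, 0.1427]
eef_rot: [-1.988, -2.428, 0.001]
force: [-0.7, 1.0, -1.2]
gripper_width: 0.682
```

Request:
servo_tool --pt "0 0 0 0 0 0" --pt "0 0 0 0 0 0" --pt "0 0 0 0 0 0" --pt "0 0 0 0 0 0" --pt "0 0 0 0 0 0"

```text
t: 23.78
eef_pos: [0.4741, -0.1411, 0.1458]
eef_rot: [1.993, 2.426, 0.001]
force: [-0.1, -0.1, -0.9]
gripper_width: 0.676
```

```bash
python3 st.py; python3 -c "
from st import *
plan(s,[.4744,-.1415,.085],yaw=1.768)"
```

```text
t 23.7833 pos [ 0.4741 -0.1411  0.1458] Ftool [-0.1 -0.1  0.9] Tworld [-0.02 -0.02  0.  ] w 0.676 yaw 1.766 q7 0.145 q3 -0.25
t 23.7833 pos [ 0.4741 -0.1411  0.1458] Ftool [-0.1 -0.1  0.9] Tworld [-0.02 -0.02  0.  ] w 0.676 yaw 1.766 q7 0.145 q3 -0.25
shift cm [-0.03  0.01  6.08] tilt fix [0.0019 0.0008 0.    ] yaw now 1.766 turn z -0.002163912081245112 q7 0.14525188338322476
```

Request:
servo_tool --pt "0 0 1.0 0 0 0" --pt "0 0 2.5 0 0 0" --pt "0 0 4.0 0 0 0" --pt "0 0 5.5 0 0 0" --pt "0 0 6.0 0 0 0"

```text
t: 24.2
eef_pos: [0.4727, -0.141, 0.083]
eef_rot: [-1.993, -2.425, 0.002]
force: [0.2, 0.6, -1.2]
gripper_width: 0.679
```

Request:
servo_tool --pt "0 0 0 0 0 0" --pt "0 0 0.1 0 0 0" --pt "0 0 0.2 0 0 0" --pt "0 0 0.3 0 0 0" --pt "0 0 0.3 0 0 0"

```text
t: 24.62
eef_pos: [0.4739, -0.1412, 0.0824]
eef_rot: [1.994, 2.426, 0.001]
force: [-0.2, -0.5, -1.1]
gripper_width: 0.679
```

```bash
python3 st.py
```

```text
t 24.6167 pos [ 0.4739 -0.1412  0.0824] Ftool [-0.4 -0.2  1.1] Tworld [-0.   -0.    0.01] w 0.679 yaw 1.766 q7 0.101 q3 -0.19
```

Request:
servo_tool --pt "0 0 0.1 0 0 0" --pt "0 0 0.15 0 0 0" --pt "0 0 0.2 0 0 0" --pt "0 0 0.25 0 0 0" --pt "0 0 0.25 0 0 0"

```text
t: 25.03
eef_pos: [0.4735, -0.1411, 0.0794]
eef_rot: [-1.994, -2.427, 0.0]
force: [-0.2, 0.3, -1.2]
gripper_width: 0.68
```

```bash
python3 st.py
```

```text
t 25.0333 pos [ 0.4735 -0.1411  0.0794] Ftool [ 0.3 -0.2  1.2] Tworld [-0.   -0.02  0.04] w 0.68 yaw 1.766 q7 0.1 q3 -0.18
```

Request:
servo_tool --pt "0 0 0.05 0 0 0" --pt "0 0 0.1 0 0 0" --pt "0 0 0.15 0 0 0" --pt "0 0 0.2 0 0 0" --pt "0 0 0.2 0 0 0"

```text
t: 25.45
eef_pos: [0.4735, -0.1411, 0.0773]
eef_rot: [-1.994, -2.427, 0.0]
force: [-0.3, -0.6, -0.7]
gripper_width: 0.68
```

```bash
python3 st.py
```

```text
t 25.45 pos [ 0.4735 -0.1411  0.0773] Ftool [-0.5 -0.4  0.7] Tworld [-0.01 -0.02 -0.05] w 0.68 yaw 1.766 q7 0.099 q3 -0.18
```

Request:
servo_tool --pt "0 0 0.05 0 0 0" --pt "0 0 0.1 0 0 0" --pt "0 0 0.15 0 0 0" --pt "0 0 0.2 0 0 0" --pt "0 0 0.2 0 0 0"

```text
t: 25.87
eef_pos: [0.4736, -0.1411, 0.0765]
eef_rot: [1.994, 2.427, -0.0]
force: [-2.0, 0.0, 8.9]
gripper_width: 0.678
```

```bash
python3 st.py
```

```text
t 25.8667 pos [ 0.4736 -0.1411  0.0765] Ftool [ 0.4 -2.  -8.9] Tworld [ 0.12  0.29 -0.04] w 0.678 yaw 1.766 q7 0.098 q3 -0.18
```

Contact at the expected height. Releasing and rising, then a final check.

Request:
servo_tool --pt "0 0 -0.1 0 0 0" --pt "0 0 -0.1 0 0 0" --pt "0 0 -0.1 0 0 0" --pt "0 0 -0.1 0 0 0" --pt "0 0 -0.1 0 0 0" --fingers 0.75

```text
t: 26.28
eef_pos: [0.4736, -0.1411, 0.0762]
eef_rot: [-1.994, -2.427, 0.0]
force: [1.1, -0.5, 0.2]
gripper_width: 0.873
```

Request:
servo_tool --pt "0 0 -0.3 0 0 0" --pt "0 0 -1.5 0 0 0" --pt "0 0 -4.0 0 0 0" --pt "0 0 -7.5 0 0 0" --pt "0 0 -11.0 0 0 0"

```text
t: 26.7
eef_pos: [0.4729, -0.1409, 0.1871]
eef_rot: [-1.993, -2.425, 0.002]
force: [0.7, 0.5, 0.2]
gripper_width: 0.871
```

Request:
servo_tool --pt "0 0 -2.0 0 0 0" --pt "0 0 -4.0 0 0 0" --pt "0 0 -5.0 0 0 0" --pt "0 0 -5.0 0 0 0" --pt "0 0 -5.0 0 0 0"

```text
t: 27.12
eef_pos: [0.4735, -0.1412, 0.2367]
eef_rot: [1.994, 2.426, 0.0]
force: [-0.2, 0.3, -0.2]
gripper_width: 0.874
```

```bash
python3 - <<'E'
from h import *; from bench import bot,imaging; import cv2
w=imaging.capture('wrist');s=imaging.capture('scene');pickle.dump(w,open('w4.pkl','wb'))
b=cv2.resize(s['pixels'][150:250,300:450],(480,320),interpolation=cv2.INTER_CUBIC)
a=cv2.copyMakeBorder(cv2.resize(w['pixels'],(320,240)),0,80,0,0,cv2.BORDER_CONSTANT)
cv2.imwrite('pics/c6.png',np.hstack([a,b])[:,:,::-1])
E
python3 st.py
```

```text
t 27.2167 pos [ 0.4729 -0.1411  0.2355] Ftool [-0.5  0.8  0. ] Tworld [-0.02 -0.05 -0.02] w 0.87 yaw 1.766 q7 0.212 q3 -0.33
```

View pics/c6.png

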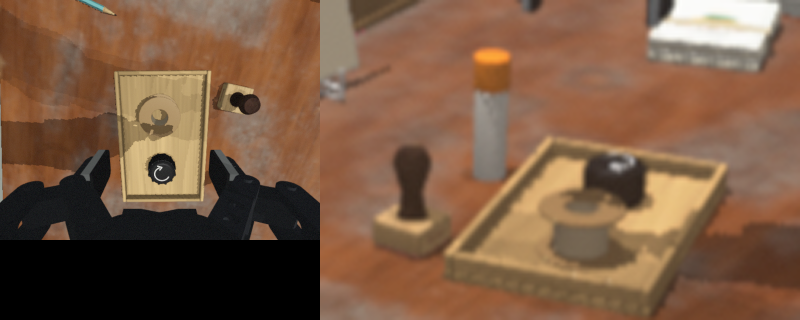

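The wrist view shows the reel flat at (158,113) and the knob with its arrow up at (161,169), both inside the tray. In the scene view the stamp and glue are still standing where they were.

Run:
```python
from h import *; from bench import bot
w=pickle.load(open('w4.pkl','rb'));a=.197
for n,u,v,z in(('reel',316,226,.04),('knob',322,338,.036)):
    d=px2w(w,u,v,z)-[.4862,-.185,0]; print(n,d[0]*np.cos(a)+d[1]*np.sin(a),-d[0]*np.sin(a)+d[1]*np.cos(a))
print(bot.close_job())
```

```text
reel -0.006716807871011643 0.05104216539639851
knob -0.002461370928553804 -0.039130346305965936
the job is handed in; nothing more can be done
None
```

The knob and the empty reel are both in the tray, released, and I handed the job in at about 27 s. No verdict was reported.

- **Knob:** I turned it about 2.6 rad clockwise, letting it climb. The wrist force reading stayed within about 6 N throughout, though that is not the thread force itself. It then lifted free with under 2 N. It touched the tray floor at the predicted height and stands upright, arrow up, at about tray (-2, -39) mm.
- **Reel:** It stayed on the spindle while the knob came off. I then lifted it level and set it flat at about tray (-7, +51) mm. The highest force readings were 6.4 N while gripping it on the stand and 8.9 N at touchdown in the tray.
- **Bystanders:** The last pictures show the stamp and glue stick standing as before. I did not re-measure the pink spool or purple tape after the job. The pink spool looked untouched in the last picture of the stand, and nothing came near the tape.
- **Disagreements:** During the turn the tool drifted about 4 mm sideways, so the knob was gripped roughly 2 mm off centre; the sideways force stayed within 5 N. Two measurements of the knob's place in the tray differ by about 2 mm, which is within the calibration.

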